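# Close up and lock the sander's work table

### The arm

A 7-joint arm with a two-finger parallel gripper is mounted at the origin on the work surface. World frame = base frame: x ahead of the robot, y to its left, z up, the work surface at z = 0. Lengths are in mm, angles in rad, forces in N, time in s.
With the tool pointing down it reaches from about 400 to 850 mm from the base axis. Payload 4.5 kg.
Tool frame: the origin (TCP) lies midway between the tips of the shut fingers; the grasp point (between the pads) lies 19 mm behind it (env.grip_depth is the distance from the TCP to the grasp point, in mm); y points along the fingers, x is the direction in which the jaws open and shut, and the axes are right-handed (so a half turn about y gives the same grasp; the last joint's range is limited). The gripper opens to 85 mm and grips with 20 to 120 N. Pads are 22 mm wide; open, the fingers measure 114 mm over their backs; the gripper's body (76 mm by 85 mm) begins 54 mm behind the grasp point. The pads swing forward as they close: fully open they stand 13 mm farther back than shut.
Start: joints at [-1.242, 0.689, -0.195, 1.565, 0.157, 0.902, -0.215], TCP at [181.573, 598.068, 231.317] pointing down, gripper open.
Joint ranges: [-3.01, 3.01], [-0.46, 2.08], [-1.47, 1.51], [0.13, 2.56], [-1, 4.14], [0.04, 2.09], [-2.66, 2.66]. Speed limits (rad/s): [2.57, 2.57, 3.14, 3.14, 3.14, 3.14, 3.14].

### API

Orientations are given as [roll, pitch, yaw] about the fixed x, y, z axes, in that order (R = Rz(yaw) Ry(pitch) Rx(roll)).
In Python, from rig import state, imaging, env gives the robot as it stands.
- The arm moves only by the shell command python3 -m pendant 'ROWS' [OPENING]. ROWS is JSON, a list of rows, each a list of 6 numbers: the shift along the tool's x, y, z in cm, then the turn, a rotation vector about the tool's x, y, z in rad. In form: [[tx, ty, tz, rx, ry, rz], ...]. A call has 1 to 8 rows; each row is the pose to reach, as a shift and turn from the pose commanded when the call began, along the tool's axes at that moment; what a row does not reach only later rows make up. A row lasts 1/12 s, in which the tool goes at most 41.7 mm and 7.16 degrees, less where a joint would pass 70% of its speed; a pose out of reach is approached as far as the arm can. A call with a gripper value outside its range is refused whole. OPENING is the opening, from 0 (shut) to 1 (fully open), set as the call begins (- or left out, the last holds). The fingers move at their own pace and stop on an object; the grip force is fixed at half the most. Time passes only in rows, so rows that repeat a pose let the fingers close. It gives the time, the measured TCP pose, the force and the opening at its end, in the units of the state.
- state(): the state, without advancing time (a new reading comes with each control period).
- imaging.read_camera(name): name is "scene" or "top"; returns a dict with "frame" (400x640x3 uint8, blue, green, red), "mtx" (3x3 intrinsics, pixels), "world_from_camera" (4x4, takes a point from camera to world coordinates). Camera axes: x right, y up, looking along -z (the intrinsics and any distortion apply to the point x, -y, -z); pixel columns grow to the right and rows downward; lengths in mm; the calibration is good to about 2 mm. A picture is of the moment at which its call begins. There is no depth.
- env.close_job(): hands the job in, once; it reports no verdict.
The state is a dict: "time_s": time; "joint_pos": joint angles; "dq": joint speeds; "tau": joint torques, N m; "ee_pos": TCP position; "tcp_rot": TCP orientation; "contact_force": force on the tool from outside, world axes, zero at the start; "moment": the same for the moment, N m; "grip_width": finger opening in mm.
Only numpy, scipy, OpenCV 4.12 (cv2) and the standard library are available. Lean on these libraries where they do the work, as an engineer would, in place of code of your own. Each camera call takes 0.05 s, during which the arm holds its last target. There are 200 camera calls.

### The job

Lay the loose leaf on the sander's tilted deck, down against the red toe rail, and slide it flush against the fixed half of the table, bedding the joint with a firm push of about 15 N (never jam it with over 40 N), so that no gap is left and the half-studs make one round stud. Then slip the brass collar over the stud, fully down on the table, to lock the halves together. Leave the other things on the bench alone.

Things in the scene. Friction and masses are not known exactly. Their poses are not given: they have to be found in the camera images.
- fixed_half: Fixed half of the disc sander's work table: aluminium, dark grooves, on a deck sloping 30 degrees down towards the robot. Frame tilted with it: z the deck's normal, x up the slope, y from the free deck to the fixed half. Origin on the deck surface in the joint plane, 58 mm over the bench, mid-way up the slope. The half fills x -50..50, y 0..100, z 0..26 mm of this frame.
- deck_free (a point): Middle of the free dark steel deck where the leaf is laid; axes as fixed_half, lying at y = -70 mm there. The free deck spans y 0..-140, x -61..55, z = 0 mm of that frame. The sander's disc (70 mm radius) and green motor stand behind the fixed half, beyond x = 60 mm, y 30..170 mm.
- toe_rail (a point): Point at the foot of the inner face of the red toe rail (14 mm high, 10 mm thick) along the deck's low edge, at x = -50.5, y = -70, z = 0 mm of fixed_half. Axes as fixed_half.
- stud_foot (a point): Foot of the fixed half-stud: axis point at the joint face, on the table top (x = 32, y = 0, z = 26 mm of fixed_half). The stud, square to the table, has radius 9.5 mm, 20 mm high plus a 4 mm nose of radius 6.5 mm; half of it is on the fixed half, half on the leaf.
- leaf: Loose extension leaf, aluminium with blue band and grooves, 100 (x) x 60 (y) x 26 (z) mm, 0.25 to 0.5 kg, lying flat. Origin: centre of its underside. Joint face: +y. Its half-stud stands on top at that face, axis at x = 32, y = 30, z 26..50 mm. Grasp it across y. Home: axes parallel to fixed_half, origin at x = 0, y = -30, z = 0 mm of that frame.
- leaf_joint (a point): Point on the leaf: middle of the lower edge of its joint (+y) face; it meets the origin of fixed_half when home. Axes as the leaf's.
- collar: Brass locking collar: ring 40 mm outside, 24 mm bore, 22 mm tall, 70 to 140 g, standing on the bench. Origin: centre of its underside, z along the bore. Locked, it surrounds both stud halves (19 mm across together) and rests on both halves of the table, its origin at stud_foot, bore square to the table.
- glue: Bystander: white glue bottle, 52 mm across, 130 mm tall. Leave it alone.
- driver: Bystander: screwdriver with yellow handle, lying. Leave it alone.
- spanner: Bystander: steel spanner, lying. Leave it alone.
- sand_block: Bystander: cork sanding block, 100 x 60 x 30 mm. Leave it alone.
- screw_cup: Bystander: red plastic cup, 70 mm across, 60 mm tall. Leave it alone.
- brush: Bystander: bench brush, lying. Leave it alone.
- oil_can: Bystander: blue can, 60 mm across, 110 mm tall. Leave it alone.
Not all that is in view belongs to the job. What is shaped like the leaf but turquoise is not meant.

How it is judged (in metres and radians):
On the way, in this order (a step that is already met when the one before it is completed fails the run):
1. the leaf lies on the deck, pressed flush against the fixed half, the collar not yet over the stud (y of leaf_joint in the frame of fixed_half between -0.002 and 0.002 m and x of leaf_joint in the frame of fixed_half between -0.0035 and 0.0035 m and z of leaf_joint in the frame of fixed_half between -0.002 and 0.002 m and angle between the y axis of leaf and the y axis of fixed_half, either way round below 0.035 rad and angle between the z axis of leaf and the z axis of fixed_half, either way round below 0.035 rad and contact force between leaf and fixed_half above 6 N and distance between collar and fixed_half above 0.1 m), for 0.02 s.
2. the collar is fully down over the closed stud (y of leaf_joint in the frame of fixed_half between -0.002 and 0.002 m and x of leaf_joint in the frame of fixed_half between -0.0035 and 0.0035 m and z of leaf_joint in the frame of fixed_half between -0.002 and 0.002 m and angle between the y axis of leaf and the y axis of fixed_half, either way round below 0.035 rad and angle between the z axis of leaf and the z axis of fixed_half, either way round below 0.035 rad and x of collar in the frame of fixed_half between 0.028 and 0.036 m and y of collar in the frame of fixed_half between -0.004 and 0.004 m and z of collar in the frame of fixed_half between 0.0235 and 0.029 m and angle between the z axis of collar and the z axis of fixed_half, either way round below 0.08 rad), for 0.2 s.
At the end, for the whole second after the job is handed in: The leaf lies on the deck by the toe rail (within 3.5 mm), its joint face within 2 mm of the fixed half and parallel within 2 degrees, tops level within 2 mm; the collar is round both stud halves, seated within 2.5 mm and 4.5 degrees; both released, at rest (all of step 2 and linear speed of each of leaf, collar below 0.01 m/s); the robot touches nothing.
It fails at once if the leaf is jammed against the fixed half with more than 40 N (contact force between leaf and fixed_half above 40 N).
It fails at once if a bystander is moved by more than 30 mm (distance of any of glue, driver, spanner, sand_block, screw_cup, brush, oil_can from where it was at the start of the episode above 0.03 m).
It also fails if it takes over 64 s, if anything falls off the work surface, if the arm or the gripper's body presses on something with over 40 N, if the wrist force passes 120 N, or if a joint passes its speed limit or range.

## Working session

There is one attempt and no reset: what is moved stays moved. The work goes in short steps, Python scripts to look and compute and a shell command to move; the robot and the scene stay as the last step left them, time stands still between calls to the robot, and variables do not carry over. Pictures are saved under pics/ and viewed, about 8 in all and at most 12, crops included, and the job is handed in when it is done.

```bash
ls; mkdir -p pics; python3 - <<'E'
from rig import state, imaging, env
import cv2,numpy as np
s=state();print(s,env.grip_depth)
for n in("scene","top"):
    d=imaging.read_camera(n);cv2.imwrite(f"pics/{n}0.png",d["frame"]);print(n,d["mtx"].tolist(),np.round(d["world_from_camera"],4).tolist(),d.keys())
E
```

```text
pics
{'time_s': 0.0, 'joint_pos': array([-1.24218074,  0.68999268, -0.19454384,  1.56638054,  0.15726604,
        0.90251342, -0.21507036]), 'dq': array([-0.00117192, -0.0001171 ,  0.00081156,  0.00039925,  0.00143902,
       -0.00050452,  0.00068797]), 'tau': array([ 5.19000992e-05, -5.39604628e+01, -1.26643259e+00, -1.58542031e+01,
        9.14741453e-03,  9.54511052e-03, -1.04394019e-05]), 'ee_pos': array([181.43227379, 597.37957637, 230.46965835]), 'tcp_rot': array([-1.57089222,  0.00190154,  1.27610115]), 'contact_force': array([-0.93159854,  0.63944103,  0.29560333]), 'moment': array([-0.02237041,  0.00172143, -0.00306213]), 'grip_width': 85.47062268396284} 18.700000000000003
scene [[485.55206780720175, 0.0, 316.0036688343631], [0.0, 485.55206780720175, 203.83282073118127], [0.0, 0.0, 1.0]] [[0.4968, -0.6619, 0.5613, 1388.3571], [0.8677, 0.3693, -0.3327, -529.4918], [0.0129, 0.6523, 0.7578, 1192.8926], [0.0, 0.0, 0.0, 1.0]] dict_keys(['frame', 'mtx', 'world_from_camera'])
top [[365.4160852868359, 0.0, 321.91042333390476], [0.0, 365.4160852868359, 200.88564315356743], [0.0, 0.0, 1.0]] [[-0.0226, 0.9917, -0.1266, 376.8199], [-0.9997, -0.0215, 0.0106, -44.4832], [0.0078, 0.1268, 0.9919, 1347.3694], [0.0, 0.0, 0.0, 1.0]] dict_keys(['frame', 'mtx', 'world_from_camera'])
```

View pics/scene0.png

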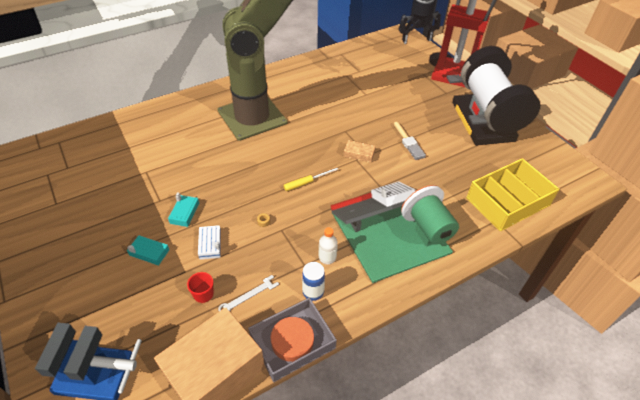

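View pics/top0.png

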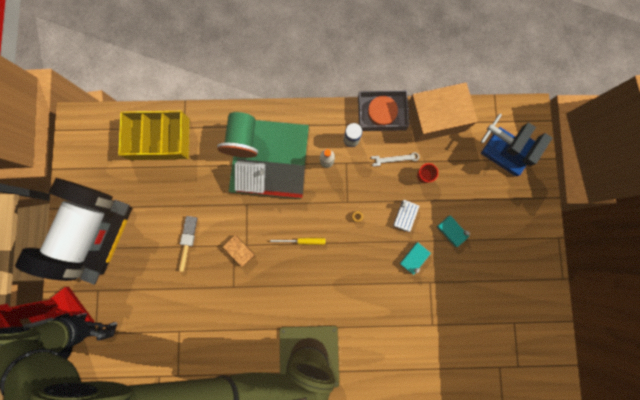

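The scene picture shows the leaf (white/blue stripes) at about (209,241), the collar at (263,219) and the sander around (390,210). In the top picture they are at (405,216), (358,216) and (265,180). Next I'll view enlarged crops.

```bash
python3 - <<'E'
import cv2,numpy as np
s=cv2.imread("pics/scene0.png");t=cv2.imread("pics/top0.png")
def c(im,x,y,w,h,W,H):return cv2.resize(im[y:y+h,x:x+w],(W,H),interpolation=cv2.INTER_CUBIC)
a=np.hstack([c(s,320,165,100,75,400,300),c(t,225,145,100,75,400,300)])
b=np.hstack([c(s,190,205,80,60,400,300),c(t,340,190,80,60,400,300)])
cv2.imwrite("pics/c1.png",np.vstack([a,b]))
E
```

```text
(no output)
```

View pics/c1.png

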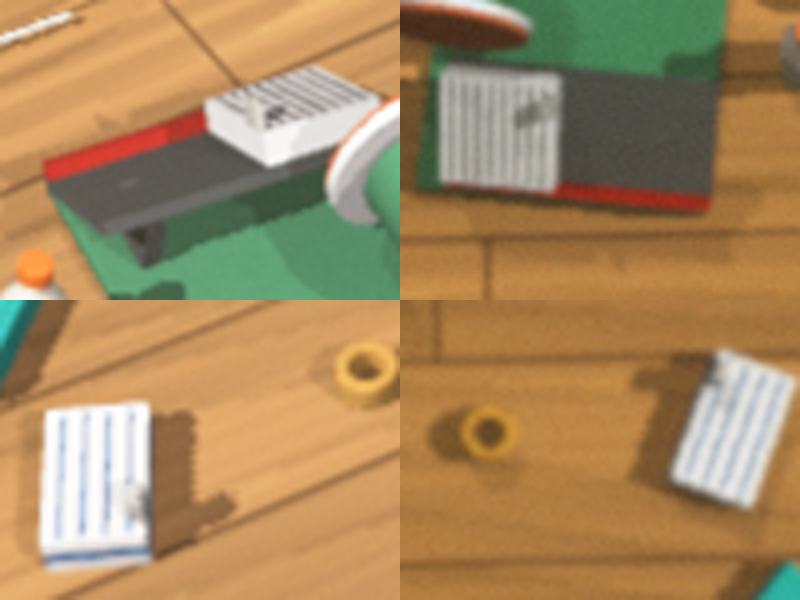

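The fixed half, deck, leaf and collar are all clear: in the top view the leaf's corners are at (404,200), (419,205), (410,232) and (394,226), and the collar's ring is centred at (357.6,216.4). I'll work out poses from these points in both views.

```bash
cat > h.py <<'E'
import numpy as np
from scipy.spatial.transform import Rotation as R
from scipy.optimize import least_squares
K={"scene":(485.55206780720175,316.0036688343631,203.83282073118127),"top":(365.4160852868359,321.91042333390476,200.88564315356743)}
W={"scene":np.array([[0.4968,-0.6619,0.5613,1388.3571],[0.8677,0.3693,-0.3327,-529.4918],[0.0129,0.6523,0.7578,1192.8926]]),
"top":np.array([[-0.0226,0.9917,-0.1266,376.8199],[-0.9997,-0.0215,0.0106,-44.4832],[0.0078,0.1268,0.9919,1347.3694]])}
def proj(c,P):
    f,cx,cy=K[c];q=(np.atleast_2d(P)-W[c][:,3])@W[c][:,:3]
    return np.c_[cx+f*q[:,0]/-q[:,2],cy-f*q[:,1]/-q[:,2]]
def ray(c,u,v,z):
    f,cx,cy=K[c];d=W[c][:,:3]@np.array([(u-cx)/f,-(v-cy)/f,-1]);o=W[c][:,3]
    return o+d*(z-o[2])/d[2]
E
cat > m.py <<'E'
from h import *
fx=[("top",235,160.75,50,100,26),("top",265,163,50,0,26),("top",264,192.5,-50,0,26),("top",235,190.75,-50,100,26),
("top",304.5,165,55,-140,0),("top",302,198,-60.5,-140,14),("top",303,194.25,-50.5,-140,0),
("scene",371.25,190,-50,0,26),("scene",399.5,182,-50,100,26),("scene",387,197.5,50,0,26),("scene",415,189.25,50,100,26),
("scene",346.25,223,55,-140,0),("scene",332,210,-50.5,-140,0),("scene",330.75,205,-60.5,-140,14)]
lf=[("top",403.6,200,50,30,26),("top",419,205.2,50,-30,26),("top",410,231.6,-50,-30,26),("top",394,225.6,-50,30,26),
("scene",220,254.6,50,30,26),("scene",219.6,225.6,-50,30,26),("scene",199,227,-50,-30,26),("scene",198.4,255.6,50,-30,26)]
for nm,pts,tilt,z,g in(("fixed",fx,-np.pi/6,58,[500,150]),("leaf",lf,0,0,[420,-280])):
    for sel in(("top","scene"),("top",),("scene",)):
        P=[p for p in pts if p[0] in sel]
        def res(v):
            M=R.from_euler("yz",[tilt,v[2]])
            return np.concatenate([(proj(p[0],M.apply(p[3:])+[v[0],v[1],z])-np.array(p[1:3]))[0] for p in P])
        s=least_squares(res,[*g,0],loss="soft_l1")
        print(nm,sel,np.round(s.x,3),np.round(s.fun,1).tolist() if len(sel)==2 else np.abs(s.fun).max().round(1))
print("collar",ray("top",357.6,216.4,22),ray("scene",263,218.2,22))
E
python3 m.py
```

```text
fixed ('top', 'scene') [ 6.36839e+02  1.44690e+02 -1.25000e-01] [0.1, 0.8, -1.2, 1.5, -1.1, -1.3, 0.1, -2.4, 0.2, 0.0, -0.0, -1.3, -0.5, -1.5, -0.0, -0.0, -0.6, -0.6, -1.0, 1.0, 0.1, 0.1, -0.7, -2.4, 0.2, 0.0, -0.5, 0.0]
fixed ('top',) [ 6.34329e+02  1.43519e+02 -1.28000e-01] 2.2
fixed ('scene',) [ 6.37736e+02  1.45444e+02 -1.20000e-01] 2.1
leaf ('top', 'scene') [ 488.949 -364.738    5.895] [-0.4, -1.2, -0.3, -0.5, -0.3, -1.3, 0.1, -1.2, -1.0, -2.7, -0.7, -0.5, -0.1, -0.1, -0.3, -1.7]
leaf ('top',) [ 4.85079e+02 -3.65301e+02 -3.86000e-01] 0.5
leaf ('scene',) [ 494.004 -365.114    5.893] 1.4
collar [ 486.26310157 -187.22657269   22.        ] [ 492.04270141 -187.99972641   22.        ]
```

```bash
sed -i 's/-np.array(p\[1:3\])/-(np.array(p[1:3])-.4)/; s/357.6,216.4/357.2,216.0/; s/263,218.2/262.6,217.8/' m.py; python3 m.py
python3 - <<'E'
import cv2,numpy as np
from h import *
# brass and white masks
for n in("top","scene"):
    im=cv2.imread(f"pics/{n}0.png");h=cv2.cvtColor(im,cv2.COLOR_BGR2HSV)
    boxes={"top":{"leaf":(385,195,40,42),"fix":(228,155,42,42)},"scene":{"leaf":(190,218,36,45),"fix":(366,178,54,30)}}[n]
    for k,(x,y,w,hh) in boxes.items():
        c=h[y:y+hh,x:x+w];m=((c[...,2]>140)&(c[...,1]<70)).astype(np.uint8)
        m=cv2.morphologyEx(m,cv2.MORPH_CLOSE,np.ones((3,3)))
        q=max(cv2.findContours(m,0,1)[0],key=cv2.contourArea)
        hu=cv2.convexHull(q);a=cv2.approxPolyDP(hu,2,True)[:,0]+[x,y]
        r=cv2.minAreaRect(q);print(n,k,a.tolist(),np.round(r[0],1)+[x,y],r[1],r[2])
E
```

```text
fixed ('top', 'scene') [ 6.35711e+02  1.45173e+02 -1.23000e-01] [0.3, 1.6, -1.0, 2.2, -0.8, -0.5, 0.4, -1.6, 0.4, 0.6, 0.3, -0.7, -0.2, -0.9, 0.3, 0.1, -0.4, -0.5, -0.7, 1.1, 0.3, 0.1, -0.3, -2.2, 0.6, 0.2, -0.1, 0.2]
fixed ('top',) [ 6.35813e+02  1.44930e+02 -1.28000e-01] 2.2
fixed ('scene',) [ 6.35746e+02  1.45293e+02 -1.20000e-01] 2.1
leaf ('top', 'scene') [ 4.88570e+02 -3.64513e+02 -3.87000e-01] [-0.0, -0.7, 0.1, -0.0, 0.1, -0.8, 0.5, -0.7, -0.6, -2.5, -0.3, -0.3, 0.3, 0.2, 0.1, -1.4]
leaf ('top',) [ 4.86567e+02 -3.63921e+02 -3.86000e-01] 0.5
leaf ('scene',) [ 4.92054e+02 -3.65603e+02 -3.90000e-01] 1.5
collar [ 487.75429125 -185.8209162    22.        ] [ 489.99922155 -188.38646031   22.        ]
top leaf [[403, 200], [418, 205], [409, 231], [394, 225]] [406.4 215.2] (17.673215866088867, 28.44099998474121) 20.556045532226562
top fix [[235, 163], [264, 165], [262, 192], [235, 189]] [249.  177.1] (29.92376136779785, 28.641315460205078) 4.085616588592529
scene leaf [[218, 225], [220, 256], [199, 258], [199, 227]] [208.5 241.6] (32.748477935791016, 21.9544734954834) 88.09085083007812
scene fix [[419, 190], [419, 201], [413, 207], [386, 207], [373, 198], [371, 193], [372, 189], [395, 182]] [395.  194.5] (25.0, 48.0) 90.0
```

The views now agree to within about 2 mm: the fixed half is at (635.7,145.2) with yaw -0.124, the leaf at (488.5,-364.5) with yaw -0.387, and the collar at about (489,-187). Next I'll write the helper that turns targets into tool-frame shifts, and start moving.

```bash
cat > go.py <<'E'
import sys
from h import *
from rig import state
FP=np.array([635.7,145.2,58.]);FM=R.from_euler("yz",[-np.pi/6,-0.124])
BASE=np.array([[0,0,-1],[1,0,0],[0,-1,0.]])  # tool axes as columns in a frame: x=+y, y=-z, z=-x
def tgt(kind,p,yaw=0):
    if kind=="F": return FM.apply(p)+FP, FM*R.from_euler("z",yaw)*R.from_matrix(BASE)
    return np.array(p,float), R.from_euler("z",yaw)*R.from_matrix(BASE)
def show(kind,p,yaw=0):
    s=state();Q=R.from_euler("xyz",s["tcp_rot"]);P,T=tgt(kind,p,yaw)
    print("shift cm",np.round(Q.inv().apply(P-s["ee_pos"])/10,2),"rot",np.round((Q.inv()*T).as_rotvec(),3),"target",P.round(1))
def where():
    s=state();Q=R.from_euler("xyz",s["tcp_rot"])
    print("t",round(s["time_s"],2),"tcp",s["ee_pos"].round(1),"inF",FM.inv().apply(s["ee_pos"]-FP).round(1),"rotF",((FM*R.from_matrix(BASE)).inv()*Q).as_rotvec().round(3),
     "F",s["contact_force"].round(1),"FinF",FM.inv().apply(s["contact_force"]).round(1),"w",round(s["grip_width"],1),"q",s["joint_pos"].round(2))
if __name__=="__main__":
    where()
    a=sys.argv[1:]
    for g in a: # kind,x,y,z,yaw
        k,*v=g.split(",");v=[float(i) for i in v];show(k,v[:3],*(v[3:]))
E
python3 go.py W,480,250,250,-.387 W,488.5,-364.5,120,-.387; python3 - <<'E'
from h import *
for n,u,v,z in(("glue",328,155,130),("oil",354,130,110),("cup",428,173,60),("driver",325,241,15)):print(n,ray("top",u,v,z).round())
E
```

```text
t 0.1 tcp [181.5 597.5 230.6] inF [-352.5  392.6  402.8] rotF [0.522 0.166 0.046] F [-0.  -0.5 -0.1] FinF [-0.  -0.5 -0.1] w 85.5 q [-1.24  0.69 -0.19  1.57  0.16  0.9  -0.22]
shift cm [-24.58  -1.9  -38.66] rot [ 0.     0.092 -0.002] target [480. 250. 250.]
shift cm [-83.11  11.2  -57.32] rot [ 0.     0.092 -0.002] target [ 488.5 -364.5  120. ]
glue [690. -82. 130.]
oil [ 783. -176.  110.]
cup [ 634. -442.   60.]
driver [400. -67.  15.]
```

```bash
python3 -m pendant '[[-2.1,-0.2,-3.4,0,0.03,0],[-4.3,-0.4,-6.8,0,0.06,0],[-6.4,-0.6,-10.1,0,0.09,0],[-8.6,-0.8,-13.5,0,0.09,0],[-10.7,-1,-16.8,0,0.09,0],[-12.9,-1.2,-20.2,0,0.09,0],[-15,-1.4,-23.6,0,0.09,0],[-17.2,-1.6,-27,0,0.09,0]]' 1; python3 go.py W,480,250,250,-.387 W,488,0,250,-.387
```

```text
time_s: 0.77
ee_pos: [390.8, 353.3, 247.2]
tcp_rot: [-1.571, 0.0, 1.186]
contact_force: [0.8, 0.6, 0.1]
grip_width: 85.3
t 0.77 tcp [390.8 353.3 247.2] inF [-138.2  176.3  298.2] rotF [0.521 0.254 0.068] F [0.8 0.6 0.1] FinF [ 0.7  0.6 -0.2] w 85.3 q [-0.69  0.54 -0.21  1.84  0.15  0.78  0.2 ]
shift cm [ -6.24  -0.28 -12.15] rot [-0.     0.003 -0.   ] target [480. 250. 250.]
shift cm [-29.11  -0.28 -22.26] rot [-0.     0.003 -0.   ] target [488.   0. 250.]
```

```bash
python3 -m pendant '[[-3,-0.05,-2.7,0,0,0],[-6.2,-0.1,-5.4,0,0,0],[-9.5,-0.1,-8,0,0,0],[-12.8,-0.2,-10.4,0,0,0],[-16.1,-0.2,-12.9,0,0,0],[-19.5,-0.3,-15.3,0,0,0],[-22.9,-0.3,-17.7,0,0,0],[-26,-0.3,-20,0,0,0]]'; python3 go.py W,488.5,-364.5,120,-.387
```

```text
time_s: 1.43
ee_pos: [477.5, 36.3, 250.1]
tcp_rot: [-1.57, 0.001, 1.185]
contact_force: [0.8, -0.3, -0.1]
grip_width: 85.3
t 1.43 tcp [477.5  36.3 250.1] inF [ -28.2 -127.7  238.2] rotF [0.521 0.255 0.069] F [ 0.8 -0.3 -0.1] FinF [ 0.7 -0.2 -0.5] w 85.3 q [-0.01  0.48 -0.24  1.97  0.17  0.72  0.83]
shift cm [-36.71  13.04 -16.1 ] rot [-0.     0.001 -0.001] target [ 488.5 -364.5  120. ]
```

```bash
python3 -m pendant '[[-3.6,0.8,-1.6,0,0,0],[-7.2,1.6,-3.2,0,0,0],[-10.8,2.4,-4.8,0,0,0],[-14.4,3.2,-6.4,0,0,0],[-18,4,-8,0,0,0],[-21.6,5,-9.6,0,0,0],[-25.2,6,-11.2,0,0,0],[-28.8,8,-12.8,0,0,0]]'; python3 -m pendant '[[-3,2,-1.3,0,0,0],[-5.5,3.3,-2.3,0,0,0],[-7.9,5,-3.3,0,0,0],[-7.9,5,-3.3,0,0,0],[-7.9,5,-3.3,0,0,0]]'; python3 go.py W,488.5,-364.5,0,-.387;  python3 - <<'E'
from rig import imaging
import cv2,numpy as np
I=[]
for n,(x,y,w,h) in{"scene":(170,195,80,80),"top":(365,175,80,80)}.items():
    f=imaging.read_camera(n)["frame"];cv2.imwrite(f"pics/{n}1.png",f);I.append(cv2.resize(f[y:y+h,x:x+w],(400,400),interpolation=2))
cv2.imwrite("pics/c2.png",np.hstack(I))
E
```

```text
time_s: 2.1
ee_pos: [488.7, -276.7, 171.8]
tcp_rot: [-1.574, 0.0, 1.185]
contact_force: [1.5, 0.2, 0.8]
grip_width: 84.9
time_s: 2.52
ee_pos: [487.4, -360.8, 119.7]
tcp_rot: [-1.568, 0.0, 1.182]
contact_force: [-0.0, 0.9, -0.4]
grip_width: 85.2
t 2.52 tcp [ 487.4 -360.8  119.7] inF [ -42.4 -520.4   95.7] rotF [0.523 0.258 0.069] F [-0.   0.9 -0.4] FinF [-0.3  0.9 -0.3] w 85.2 q [ 0.69  0.82 -0.23  1.71  0.28  0.65  1.48]
shift cm [-0.3  11.97 -0.28] rot [-0.003 -0.001 -0.   ] target [ 488.5 -364.5    0. ]
```

View pics/c2.png

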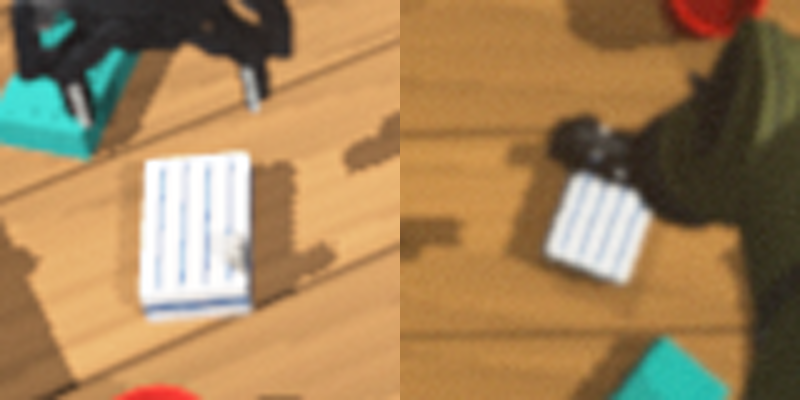

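The gripper is open and lined up over the leaf. I'll descend and grip.

```bash
python3 -m pendant '[[-0.3,3,-0.1,0,0,0],[-0.3,6,-0.1,0,0,0],[-0.3,8.5,-0.1,0,0,0],[-0.3,10.5,-0.1,0,0,0],[-0.3,11.5,-0.1,0,0,0],[-0.3,11.9,-0.1,0,0,0],[-0.3,11.9,-0.1,0,0,0]]';python3 go.py; python3 -m pendant '[[0,0,0,0,0,0],[0,0,0,0,0,0],[0,0,0,0,0,0],[0,0,0,0,0,0],[0,0,0,0,0,0],[0,0,0,0,0,0]]' 0; python3 go.py W,488.5,-364.5,0,-.387
```

```text
time_s: 3.2
ee_pos: [489.5, -361.5, 2.6]
tcp_rot: [-1.571, -0.001, 1.187]
contact_force: [0.3, 1.0, 0.2]
grip_width: 85.2
t 3.2 tcp [ 489.5 -361.5    2.6] inF [ -99.1 -520.9   -6.8] rotF [0.521 0.254 0.067] F [0.3 1.  0.2] FinF [0.2 1.  0.1] w 85.2 q [ 0.65  1.   -0.17  1.74  0.34  0.43  1.44]
time_s: 3.7
ee_pos: [490.0, -363.4, 4.3]
tcp_rot: [-1.574, 0.001, 1.186]
contact_force: [-1.6, -0.3, 5.7]
grip_width: 58.8
t 3.7 tcp [ 490.  -363.4    4.3] inF [ -97.6 -522.7   -5.6] rotF [0.518 0.255 0.069] F [-1.6 -0.3  5.7] FinF [ 1.5 -0.5  5.7] w 58.8 q [ 0.66  0.99 -0.17  1.74  0.34  0.43  1.44]
shift cm [-0.16  0.43  0.1 ] rot [ 0.003  0.002 -0.001] target [ 488.5 -364.5    0. ]
```

```bash
python3 -m pendant '[[0,-1,0,0,0,0],[0,-4,0,0,0,0],[0,-8,0,0,0,0],[0,-12,0,0,0,0],[0,-16,0,0,0,0],[0,-20,0,0,0,0],[0,-20,0,0,0,0],[0,-20,0,0,0,0]]'; python3 go.py W,488.5,-100,230,-.2 F,8,-55,150 ; python3 - <<'E'
from rig import imaging
import cv2,numpy as np
I=[]
for n,(x,y,w,h) in{"scene":(170,150,80,80),"top":(365,175,80,80)}.items():
    f=imaging.read_camera(n)["frame"];cv2.imwrite(f"pics/{n}2.png",f);I.append(cv2.resize(f[y:y+h,x:x+w],(400,400),interpolation=2))
cv2.imwrite("pics/c3.png",np.hstack(I))
E
```

```text
time_s: 4.37
ee_pos: [490.1, -363.3, 205.7]
tcp_rot: [-1.577, 0.001, 1.186]
contact_force: [-1.4, 1.2, -3.9]
grip_width: 59.0
t 4.37 tcp [ 490.1 -363.3  205.7] inF [   3.2 -522.6  168.7] rotF [0.515 0.254 0.07 ] F [-1.4  1.2 -3.9] FinF [-3.3  1.  -2.6] w 59.0 q [ 0.72  0.7  -0.28  1.64  0.24  0.82  1.52]
shift cm [24.34 -2.52 10.02] rot [ 0.006 -0.185 -0.002] target [ 488.5 -100.   230. ]
shift cm [45.53  1.27 10.77] rot [-0.515 -0.254 -0.07 ] target [561.3  99.  191.9]
```

View pics/c3.png

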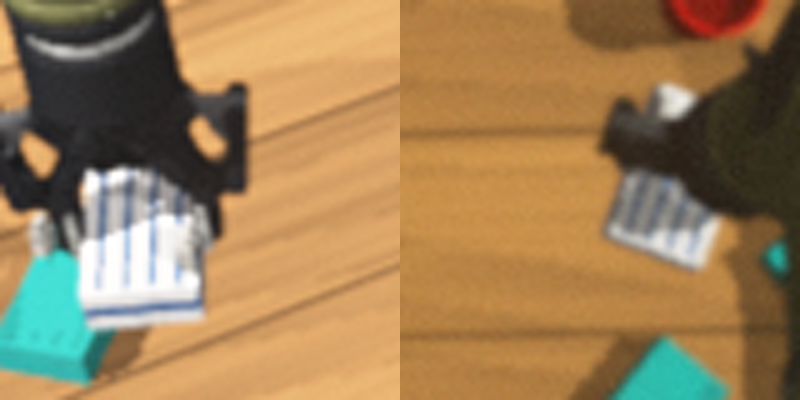

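The leaf is held level, at a width of 59 mm. I'll carry it over the deck while tilting.

```bash
python3 -m pendant '[[3.5,-0.4,0.8,0,0,0],[7.2,-0.8,1.6,-0.03,-0.02,0],[11,-1.2,2.5,-0.08,-0.05,-0.01],[14.8,-1.2,3.4,-0.13,-0.08,-0.02],[18.6,-1.2,4.3,-0.18,-0.11,-0.03],[22.4,-1,5.2,-0.23,-0.14,-0.04],[26.2,-0.8,6.1,-0.28,-0.17,-0.05],[30,-0.6,7,-0.33,-0.19,-0.05]]'; python3 go.py F,8,-55,150
```

```text
time_s: 5.13
ee_pos: [533.2, -63.1, 206.4]
tcp_rot: [-1.89, -0.019, 1.379]
contact_force: [1.8, -0.0, -4.5]
grip_width: 59.0
t 5.13 tcp [533.2 -63.1 206.4] inF [   8.4 -219.4  166.5] rotF [0.204 0.07  0.01 ] F [ 1.8 -0.  -4.5] FinF [-0.8  0.2 -4.8] w 59.0 q [ 0.02  0.52 -0.02  2.17  0.39  0.14  1.  ]
shift cm [16.42  1.57  0.87] rot [-0.204 -0.07  -0.01 ] target [561.3  99.  191.9]
```

```bash
python3 -m pendant '[[3.5,0.3,0.2,0,0,0],[7,0.6,0.3,0,-0.02,0],[10.5,0.9,0.5,-0.02,-0.04,0],[13.5,1.2,0.7,-0.06,-0.06,0],[15.5,1.4,0.8,-0.1,-0.07,0],[16.4,1.5,0.9,-0.15,-0.07,0],[16.4,1.5,0.9,-0.2,-0.07,0],[16.4,1.5,0.9,-0.2,-0.07,0]]'; python3 go.py F,8,-55,150; cat > fit.py <<'E'
from h import *
D=[([-1.242,.690,-.1945,1.566,.1573,.9025,-.2151],[181.43,597.38,230.47],[-1.5709,.0019,1.2761]),
([-.69,.54,-.21,1.84,.15,.78,.20],[390.8,353.3,247.2],[-1.571,0,1.186]),
([-.01,.48,-.24,1.97,.17,.72,.83],[477.5,36.3,250.1],[-1.57,.001,1.185]),
([.69,.82,-.23,1.71,.28,.65,1.48],[487.4,-360.8,119.7],[-1.568,0,1.182]),
([.66,.99,-.17,1.74,.34,.43,1.44],[490,-363.4,4.3],[-1.574,.001,1.186]),
([.72,.70,-.28,1.64,.24,.82,1.52],[490.1,-363.3,205.7],[-1.577,.001,1.186]),
([.02,.52,-.02,2.17,.39,.14,1.0],[533.2,-63.1,206.4],[-1.89,-.019,1.379])]
def fk(q,L,s,y0=0,y7=0):
    r=lambda a,t:R.from_euler(a,t)
    M=r("z",s[0]*q[0]+y0)*r("y",q[1]);p=np.array([L[4],0,L[0]])+M.apply([0,0,L[1]])
    M=M*r("z",s[1]*q[2])*r("y",q[3]);p=p+M.apply([0,0,L[2]])
    M=M*r("z",s[2]*q[4])*r("y",q[5]);p=p+M.apply([0,0,L[3]])
    return p,M*r("z",s[3]*q[6]+y7)*r("x",-np.pi/2)  # tool y along z
if __name__=="__main__":
    import itertools
    for s in itertools.product((1,-1),repeat=4):
        def res(v):
            o=[]
            for q,p,e in D:
                P,M=fk(q,v[:5],s,v[5],v[6]);o+=[*((P-p)/100),*(M.inv()*R.from_euler("xyz",e)).as_rotvec()]
            return np.array(o)
        b=min((least_squares(res,[300,350,350,200,0,0,y]) for y in(0,1.57,3.14,-1.57)),key=lambda b:b.cost)
        if b.cost<.1: print(s,b.cost.round(4),b.x.round(3))
E
python3 fit.py
```

```text
time_s: 5.8
ee_pos: [536.4, 73.2, 182.8]
tcp_rot: [-1.922, 0.051, 1.429]
contact_force: [-0.2, 0.4, -3.6]
grip_width: 58.4
t 5.8 tcp [536.4  73.2 182.8] inF [-15.2 -83.7 152.9] rotF [ 0.173 -0.005  0.054] F [-0.2  0.4 -3.6] FinF [-2.   0.4 -3. ] w 58.4 q [-0.43  0.59  0.13  2.19  1.07  0.15  0.06]
shift cm [ 2.86 -0.27 -2.33] rot [-0.173  0.005 -0.054] target [561.3  99.  191.9]
```

```bash
python3 -m pendant '[[2.8,-0.2,-2.3,-0.05,0,-0.05],[2.8,-0.2,-2.3,-0.1,0,-0.05],[2.8,-0.2,-2.3,-0.15,0,-0.05],[2.8,-0.2,-2.3,-0.17,0,-0.05],[2.8,-0.2,-2.3,-0.17,0,-0.05],[2.8,-0.2,-2.3,-0.17,0,-0.05],[2.8,-0.2,-2.3,-0.17,0,-0.05],[2.8,-0.2,-2.3,-0.17,0,-0.05]]'; python3 go.py F,8,-55,150
```

```text
time_s: 6.47
ee_pos: [561.9, 97.7, 191.8]
tcp_rot: [-2.09, 0.003, 1.449]
contact_force: [0.3, -0.3, -3.8]
grip_width: 58.3
t 6.47 tcp [561.9  97.7 191.8] inF [  8.6 -56.2 149.5] rotF [ 0.005 -0.003  0.002] F [ 0.3 -0.3 -3.8] FinF [-1.7 -0.3 -3.4] w 58.3 q [-0.29  0.6  -0.16  2.26  2.01  0.39 -0.92]
shift cm [ 0.12 -0.05  0.06] rot [-0.005  0.003 -0.002] target [561.3  99.  191.9]
```

```bash
python3 -m pendant '[[-0.2,3,0,0,0,0],[-0.4,6,0,0,0,0],[-0.6,9,0,0,0,0],[-0.6,11.5,0,0,0,0],[-0.6,13,0,0,0,0],[-0.6,13.7,0,0,0,0],[-0.6,13.7,0,0,0,0]]'; python3 go.py F,8,-62,12;  python3 - <<'E'
from rig import imaging
import cv2,numpy as np
I=[]
for n,(x,y,w,h) in{"scene":(320,150,110,80),"top":(225,135,110,80)}.items():
    f=imaging.read_camera(n)["frame"];cv2.imwrite(f"pics/{n}3.png",f);I.append(cv2.resize(f[y:y+h,x:x+w],(400,291),interpolation=2))
cv2.imwrite("pics/c4.png",np.hstack(I))
E
```

```text
time_s: 7.05
ee_pos: [631.1, 81.7, 73.1]
tcp_rot: [-2.093, 0.007, 1.446]
contact_force: [-0.5, 0.3, -3.3]
grip_width: 58.5
t 7.05 tcp [631.1  81.7  73.1] inF [ 10.4 -63.6  11.5] rotF [ 0.001 -0.003  0.006] F [-0.5  0.3 -3.3] FinF [-2.1  0.2 -2.6] w 58.5 q [-0.15  0.89 -0.28  2.13  2.27  0.55 -1.06]
shift cm [ 0.16 -0.06  0.24] rot [-0.001  0.003 -0.006] target [629.   83.6  72.4]
```

View pics/c4.png

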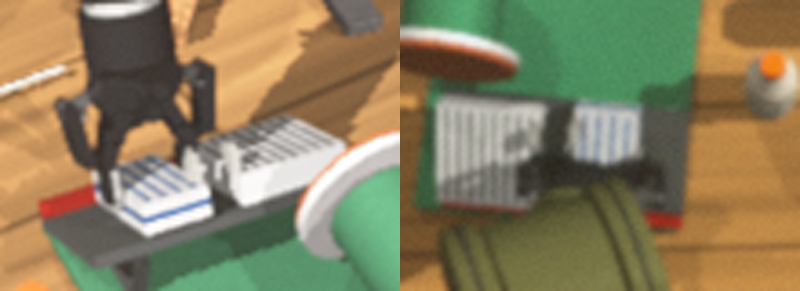

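The leaf hovers just above the free deck, between the joint and the end. I'll lower it gently.

```bash
python3 -m pendant '[[0,0.2,0.2,0,0,0],[0,0.4,0.2,0,0,0],[0,0.4,0.2,0,0,0]]'|head -0; python3 go.py; python3 -m pendant '[[0,0.2,0,0,0,0],[0,0.2,0,0,0,0]]'|head -0; python3 go.py;python3 -m pendant '[[0,0.2,0,0,0,0],[0,0.2,0,0,0,0]]'|head -0; python3 go.py
```

```text
t 7.4 tcp [631.8  84.   71.5] inF [  9.9 -61.2   9.9] rotF [-0.003 -0.003  0.   ] F [ 0.1 -1.2 -2.8] FinF [-1.2 -1.2 -2.6] w 58.8 q [-0.14  0.9  -0.29  2.13  2.28  0.56 -1.07]
t 7.57 tcp [633.1  83.7  69.5] inF [ 10.1 -61.3   7.5] rotF [-0.003 -0.002  0.   ] F [ 0.9 -0.7 -3.3] FinF [-0.8 -0.6 -3.4] w 58.8 q [-0.14  0.9  -0.29  2.13  2.28  0.56 -1.07]
t 7.73 tcp [633.8  83.7  68.1] inF [ 10.  -61.2   5.9] rotF [-0.003 -0.002  0.   ] F [-3.5  1.3  3.3] FinF [-1.5  0.9  4.7] w 58.6 q [-0.14  0.9  -0.29  2.13  2.28  0.56 -1.07]Exception ignored on flushing sys.stdout:
BrokenPipeError: [Errno 32] Broken pipe
Exception ignored on flushing sys.stdout:
BrokenPipeError: [Errno 32] Broken pipe
Exception ignored on flushing sys.stdout:
BrokenPipeError: [Errno 32] Broken pipe
```

```bash
for i in 1; do :; done; python3 -m pendant '[[0,0,0.3,0,0,0],[0,0,0.6,0,0,0]]'>/dev/null; python3 go.py; python3 -m pendant '[[0,0,0.2,0,0,0],[0,0,0.2,0,0,0]]'>/dev/null; python3 go.py; python3 -m pendant '[[0,0,0.2,0,0,0],[0,0,0.2,0,0,0]]'>/dev/null; python3 go.py
```

```text
t 7.9 tcp [631.   84.1  66.5] inF [  6.8 -61.2   6. ] rotF [-0.009 -0.002  0.   ] F [-0.5  0.1  6.3] FinF [2.7 0.  5.7] w 58.4 q [-0.14  0.91 -0.3   2.14  2.29  0.59 -1.08]
t 8.07 tcp [628.   84.6  64.8] inF [  3.3 -61.1   5.9] rotF [-0.006 -0.002  0.   ] F [-2.5  0.1  4.6] FinF [ 0.1 -0.2  5.2] w 58.6 q [-0.14  0.91 -0.3   2.15  2.3   0.59 -1.09]
t 8.23 tcp [626.5  84.8  63.8] inF [  1.5 -61.1   5.9] rotF [-0.006 -0.002  0.   ] F [-2.2  0.3  5.3] FinF [0.8 0.1 5.7] w 58.5 q [-0.13  0.91 -0.31  2.15  2.3   0.6  -1.09]
```

```bash
python3 -m pendant '[[0,0,0.15,0,0,0],[0,0,0.15,0,0,0]]'>/dev/null; python3 go.py; python3 -m pendant '[[0,0,0.15,0,0,0],[0,0,0.15,0,0,0]]'>/dev/null; python3 go.py
```

```text
t 8.4 tcp [625.5  84.8  63.3] inF [  0.4 -61.2   5.9] rotF [-0.007 -0.002  0.   ] F [-1.7  0.2  6.3] FinF [ 1.7 -0.   6.3] w 58.4 q [-0.13  0.92 -0.31  2.15  2.3   0.6  -1.1 ]
t 8.57 tcp [625.   84.9  62.9] inF [ -0.2 -61.2   5.9] rotF [-0.009 -0.002  0.   ] F [-0.4 -0.4  6.4] FinF [ 2.9 -0.4  5.8] w 58.4 q [-0.13  0.92 -0.31  2.16  2.3   0.61 -1.1 ]
```

```bash
python3 -m pendant '[[0,0,0.2,0,0,0],[0,0,0.2,0,0,0]]'>/dev/null; python3 go.py; python3 -m pendant '[[0,0,0.2,0,0,0],[0,0,0.2,0,0,0]]'>/dev/null; python3 go.py; python3 -m pendant '[[0,0,0.2,0,0,0],[0,0,0.2,0,0,0]]'>/dev/null; python3 go.py
```

```text
t 8.73 tcp [625.   84.9  63. ] inF [ -0.2 -61.1   5.9] rotF [-0.013 -0.002  0.001] F [ 1.6 -0.2  8.9] FinF [5.8 0.  6.9] w 58.6 q [-0.13  0.92 -0.32  2.16  2.31  0.62 -1.1 ]
t 8.9 tcp [625.   84.9  63. ] inF [ -0.2 -61.2   5.9] rotF [-0.017 -0.001  0.001] F [ 3.2 -0.7 11.6] FinF [ 8.6 -0.3  8.4] w 59.1 q [-0.13  0.92 -0.32  2.16  2.31  0.63 -1.11]
t 9.07 tcp [625.   84.9  63.1] inF [ -0.2 -61.2   6. ] rotF [-0.02  -0.001  0.001] F [ 4.8 -0.7 14.2] FinF [11.3 -0.1  9.8] w 58.6 q [-0.13  0.92 -0.32  2.17  2.31  0.63 -1.11]
```

The leaf is firmly against the rail, with TCP x at -0.2. I'll relax, release, rise, shut the fingers and move behind the -y face.

```bash
python3 -m pendant '[[0,-0.1,-0.5,0,0,0],[0,-0.1,-0.6,0,0,0]]'>/dev/null; python3 go.py; python3 -m pendant '[[0,0,0,0,0,0],[0,0,0,0,0,0],[0,0,0,0,0,0],[0,0,0,0,0,0],[0,-1.5,0,0,0,0],[0,-4.5,0,0,0,0],[0,-7,0,0,0,0],[0,-7,0,0,0,0]]' 0.82; python3 go.py F,0,-115,75 F,0,-115,8;  python3 - <<'E'
from rig import imaging
import cv2,numpy as np
I=[]
for n,(x,y,w,h) in{"scene":(320,150,110,80),"top":(225,135,110,80)}.items():
    f=imaging.read_camera(n)["frame"];cv2.imwrite(f"pics/{n}4.png",f);I.append(cv2.resize(f[y:y+h,x:x+w],(400,291),interpolation=2))
cv2.imwrite("pics/c5.png",np.hstack(I))
E
```

```text
t 9.23 tcp [624.7  85.   63.6] inF [ -0.2 -61.1   6.5] rotF [-0.007 -0.001  0.   ] F [2.1 0.7 2.4] FinF [3.  0.9 1.1] w 58.5 q [-0.13  0.91 -0.31  2.16  2.3   0.61 -1.1 ]
time_s: 9.9
ee_pos: [585.4, 90.6, 125.0]
tcp_rot: [-2.097, 0.0, 1.451]
contact_force: [-0.9, 0.1, 0.6]
grip_width: 70.0
t 9.9 tcp [585.4  90.6 125. ] inF [ -3.9 -60.4  79.6] rotF [-0.003 -0.004 -0.002] F [-0.9  0.1  0.6] FinF [-0.5  0.   1. ] w 70.0 q [-0.18  0.77 -0.3   2.25  2.21  0.55 -1.08]
shift cm [-5.46  0.45 -0.36] rot [0.003 0.004 0.002] target [584.3  35.7 123. ]
shift cm [-5.48  7.15 -0.34] rot [0.003 0.004 0.002] target [617.5  31.6  64.9]
```

View pics/c5.png

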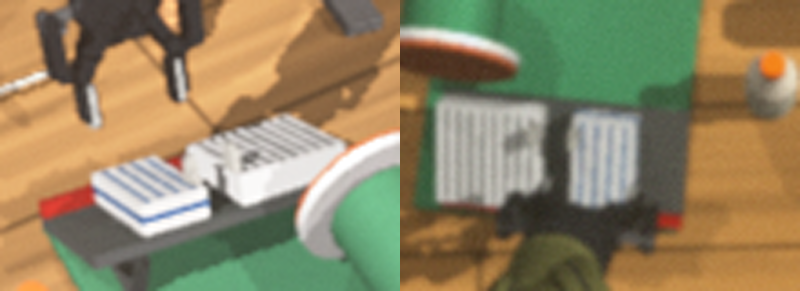

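The leaf lies flat by the rail with a gap of about 31 mm. I'll shut the fingers and go down behind it.

```bash
python3 -m pendant '[[-2.8,0,0,0,0,0],[-5.4,0,0,0,0,0],[-5.6,0,0,0,0,0],[-5.6,1,0,0,0,0],[-5.6,3,0,0,0,0],[-5.6,5,0,0,0,0],[-5.6,7,0,0,0,0],[-5.6,7,0,0,0,0]]' 0; python3 go.py F,-4,-116,8
```

```text
time_s: 10.67
ee_pos: [616.8, 30.3, 58.2]
tcp_rot: [-2.095, 0.001, 1.448]
contact_force: [0.3, 0.3, 0.3]
grip_width: -0.1
t 10.67 tcp [616.8  30.3  58.2] inF [  -3.9 -116.4    2.5] rotF [-0.001 -0.001 -0.   ] F [0.3 0.3 0.3] FinF [0.4 0.3 0.2] w -0.1 q [-0.01  0.92 -0.34  2.2   2.42  0.62 -1.1 ]
shift cm [ 0.04 -0.55  0.01] rot [0.001 0.001 0.   ] target [613.9  31.   62.9]
```

```bash
python3 -m pendant '[[0,-0.6,0,0,0,0],[0.5,-0.6,0,0,0,0],[1,-0.6,0,0,0,0],[1.3,-0.6,0,0,0,0],[1.6,-0.6,0,0,0,0],[1.9,-0.6,0,0,0,0],[2.2,-0.6,0,0,0,0]]'>/dev/null; python3 go.py; python3 -m pendant '[[0.3,0,0,0,0,0],[0.6,0,0,0,0,0],[0.9,0,0,0,0,0],[0.9,0,0,0,0,0]]'>/dev/null; python3 go.py
```

```text
t 11.25 tcp [615.2  51.5  67.5] inF [ -2.8 -95.5  12.6] rotF [-0.003 -0.002  0.001] F [ 0.3 -1.2 -0.5] FinF [ 0.1 -1.2 -0.7] w 0.0 q [-0.06  0.9  -0.33  2.2   2.36  0.62 -1.1 ]
t 11.58 tcp [616.4  61.8  67.2] inF [ -3.  -85.1  12.4] rotF [-0.003 -0.003 -0.001] F [ 1.3 -0.6  0.2] FinF [ 1.3 -0.4 -0.5] w -0.1 q [-0.08  0.9  -0.33  2.19  2.35  0.61 -1.1 ]
```

```bash
for k in a; do python3 -m pendant '[[0.25,0.1,0,0,0,0],[0.5,0.2,0,0,0,0],[0.5,0.2,0,0,0,0]]'>/dev/null; python3 go.py; python3 -m pendant '[[0.25,0,0,0,0,0],[0.5,0,0,0,0,0],[0.5,0,0,0,0,0]]'>/dev/null; python3 go.py;done
```

```text
t 11.83 tcp [617.8  65.6  65.3] inF [ -3.2 -81.2  10.3] rotF [-0.002 -0.002  0.   ] F [ 0.1 -2.2  0.1] FinF [ 0.4 -2.1 -0.1] w 0.1 q [-0.09  0.91 -0.32  2.18  2.34  0.61 -1.1 ]
t 12.08 tcp [618.5  71.7  65.4] inF [ -3.2 -75.   10.4] rotF [-0.002 -0.003 -0.001] F [-0.7 -1.5 -0.6] FinF [-0.8 -1.5 -0.3] w -0.1 q [-0.1   0.91 -0.32  2.18  2.33  0.61 -1.1 ]
```

```bash
python3 - <<'E'
from rig import imaging
import cv2,numpy as np
I=[]
for n,(x,y,w,h) in{"scene":(320,150,110,80),"top":(225,135,110,80)}.items():
    f=imaging.read_camera(n)["frame"];cv2.imwrite(f"pics/{n}5.png",f);I.append(cv2.resize(f[y:y+h,x:x+w],(400,291),interpolation=2))
cv2.imwrite("pics/c6.png",np.hstack(I))
E
```

```text
(no output)
```

View pics/c6.png

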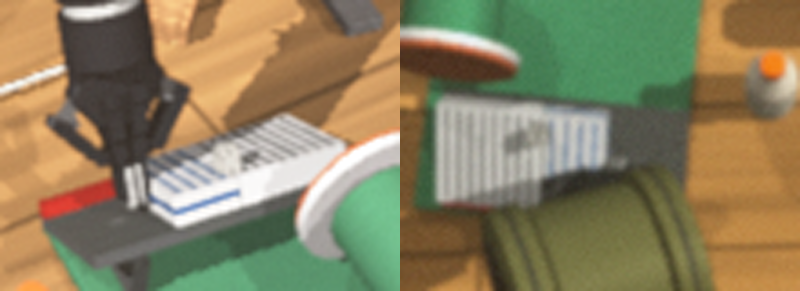

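The leaf is nearly home, so I'll push in 1–2 mm steps.

```bash
python3 -m pendant '[[0.15,0,0,0,0,0],[0.15,0,0,0,0,0]]'>/dev/null; python3 go.py; python3 -m pendant '[[0.15,0,0,0,0,0],[0.15,0,0,0,0,0]]'>/dev/null; python3 go.py;python3 -m pendant '[[0.15,0,0,0,0,0],[0.15,0,0,0,0,0]]'>/dev/null; python3 go.py
```

```text
t 12.35 tcp [618.6  72.2  65.4] inF [ -3.2 -74.5  10.4] rotF [-0.002 -0.002  0.   ] F [-0.  -1.1  0.3] FinF [ 0.3 -1.1  0.3] w 0.3 q [-0.1   0.91 -0.32  2.18  2.32  0.61 -1.1 ]
t 12.52 tcp [618.7  73.4  65.4] inF [ -3.2 -73.4  10.4] rotF [-0.002 -0.002  0.001] F [-1.1 -1.7 -0.1] FinF [-0.9 -1.9  0.3] w 0.2 q [-0.11  0.91 -0.32  2.18  2.32  0.61 -1.1 ]
t 12.68 tcp [618.7  73.5  65.4] inF [ -3.3 -73.3  10.4] rotF [-0.002 -0.001  0.003] F [-1.1 -4.4  1.6] FinF [ 0.3 -4.5  1.7] w 0.2 q [-0.11  0.91 -0.32  2.18  2.32  0.61 -1.1 ]
```

```bash
python3 -m pendant '[[0.2,0,0,0,0,0],[0.2,0,0,0,0,0]]'>/dev/null; python3 go.py; python3 -m pendant '[[0.2,0,0,0,0,0],[0.2,0,0,0,0,0]]'>/dev/null; python3 go.py;python3 -m pendant '[[0.2,0,0,0,0,0],[0.2,0,0,0,0,0]]'>/dev/null; python3 go.py
```

```text
t 12.85 tcp [618.6  73.5  65.4] inF [ -3.3 -73.3  10.4] rotF [-0.003 -0.     0.006] F [-2.9 -7.7  3.1] FinF [-0.1 -8.   3.6] w -0.2 q [-0.12  0.91 -0.31  2.18  2.31  0.61 -1.1 ]
t 13.02 tcp [618.6  73.5  65.4] inF [ -3.3 -73.2  10.4] rotF [-0.003  0.001  0.009] F [ -4.  -10.3   5.1] FinF [  0.2 -10.7   5.8] w 0.0 q [-0.12  0.91 -0.31  2.18  2.31  0.61 -1.1 ]
t 13.18 tcp [618.6  73.6  65.4] inF [ -3.3 -73.2  10.4] rotF [-0.003  0.002  0.013] F [ -4.6 -13.1   5.6] FinF [  0.2 -13.6   6.4] w -0.4 q [-0.12  0.91 -0.31  2.17  2.3   0.61 -1.1 ]
```

```bash
python3 -m pendant '[[0.15,0,0,0,0,0],[0.15,0,0,0,0,0],[0.15,0,0,0,0,0],[0.15,0,0,0,0,0]]'>/dev/null; python3 go.py; python3 -m pendant '[[-0.4,0,0,0,0,0],[-0.8,0,0,0,0,0],[-1.2,0,0,0,0,0],[-1.8,0,0,0,0,0],[-2.6,-2,0,0,0,0],[-2.6,-6,0,0,0,0],[-2.6,-10,0,0,0,0],[-2.6,-13,0,0,0,0]]'; python3 go.py W,489,-187,150 F,-20,-150,170
```

```text
t 13.52 tcp [618.6  73.6  65.4] inF [ -3.3 -73.2  10.5] rotF [-0.003  0.003  0.015] F [ -5.9 -14.    7.2] FinF [  0.  -14.6   8.3] w 0.2 q [-0.13  0.91 -0.31  2.17  2.3   0.61 -1.1 ]
time_s: 14.18
ee_pos: [550.5, 65.8, 179.3]
tcp_rot: [-2.096, -0.0, 1.451]
contact_force: [0.6, -0.6, -0.2]
grip_width: -0.1
t 14.18 tcp [550.5  65.8 179.3] inF [ -4.1 -89.3 142.4] rotF [-0.002 -0.003 -0.002] F [ 0.6 -0.6 -0.2] FinF [ 0.5 -0.5 -0.5] w -0.1 q [-0.16  0.62 -0.27  2.33  2.18  0.47 -1.03]
shift cm [-25.84   0.98   4.12] rot [ 0.525 -0.117 -0.031] target [ 489. -187.  150.]
shift cm [-6.06 -2.78  1.6 ] rot [0.002 0.003 0.002] target [515.6   9.  195.2]
```

Bedded at 14.6 N measured. Next is the collar.

```bash
python3 -m pendant '[[-3.2,-1,0.5,0.05,0,0],[-6.5,-1.5,1,0.12,0,0],[-9.7,-1.5,1.5,0.2,0,0],[-12.9,-1.5,2,0.28,0,0],[-16.1,-1,2.5,0.36,0,0],[-19.4,-0.5,3,0.44,0,0],[-22.6,0.5,3.5,0.52,0,0],[-25.8,1,4,0.52,0,0]]' 0.85; python3 go.py W,489,-187,150,-.124; python3 - <<'E'
from rig import imaging
import cv2,numpy as np
I=[]
for n,(x,y,w,h) in{"scene":(320,165,100,75),"top":(225,145,100,75)}.items():
    f=imaging.read_camera(n)["frame"];cv2.imwrite(f"pics/{n}6.png",f);I.append(cv2.resize(f[y:y+h,x:x+w],(400,300),interpolation=2))
cv2.imwrite("pics/c7.png",np.hstack(I))
E
```

```text
time_s: 14.85
ee_pos: [530.1, -78.0, 174.9]
tcp_rot: [-1.857, 0.054, 1.43]
contact_force: [0.3, -0.6, 0.1]
grip_width: 72.8
t 14.85 tcp [530.1 -78.  174.9] inF [  -8.4 -234.5  139.8] rotF [ 0.237 -0.006  0.057] F [ 0.3 -0.6  0.1] FinF [ 0.3 -0.6 -0.1] w 72.8 q [ 0.22  0.6  -0.33  2.17  1.19  0.31  0.27]
shift cm [-11.22   2.26   3.32] rot [ 0.286 -0.008 -0.056] target [ 489. -187.  150.]
```

View pics/c7.png

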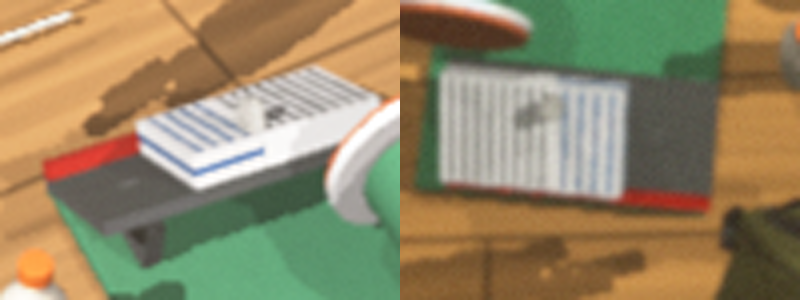

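The joint is closed: the two tops form one flush surface along the rail, with the stud at crop (248,108) in the scene view. Now to the collar.

```bash
python3 -m pendant '[[-3.5,0.7,1,0.08,0,-0.02],[-7,1.5,2.1,0.16,0,-0.04],[-10.5,2.1,3.1,0.24,0,-0.056],[-11.2,2.2,3.3,0.286,0,-0.056],[-11.2,2.2,3.3,0.286,0,-0.056],[-11.2,2.2,3.3,0.286,0,-0.056],[-11.2,2.2,3.3,0.286,0,-0.056],[-11.2,2.2,3.3,0.286,0,-0.056]]' 0.85; python3 go.py W,489,-187,5,-.124; python3 - <<'E'
from rig import imaging
import cv2,numpy as np
from h import *
for n,(x,y,w,h) in{"scene":(248,205,32,28),"top":(340,200,36,32)}.items():
    for f in(cv2.imread(f"pics/{n}0.png"),imaging.read_camera(n)["frame"]):
        c=cv2.cvtColor(f[y:y+h,x:x+w],40).astype(int);m=((c[...,1]>150)&(c[...,2]>110)&(abs(c[...,0]-20)<6)).astype(np.uint8)
        k=max(cv2.findContours(m,0,1)[0],key=cv2.contourArea);b=cv2.boundingRect(k);e=cv2.minEnclosingCircle(k)
        u,v=e[0][0]+x,e[0][1]+y;print(n,b,round(u,1),round(v,1),round(e[1],1),ray(n,u,v,22 if n=="top" else 15).round(1))
E
```

```text
time_s: 15.62
ee_pos: [489.2, -185.7, 150.9]
tcp_rot: [-1.574, 0.001, 1.438]
contact_force: [1.1, 1.2, -0.1]
grip_width: 72.1
t 15.62 tcp [ 489.2 -185.7  150.9] inF [ -44.  -346.5  132.7] rotF [0.52  0.008 0.003] F [ 1.1  1.2 -0.1] FinF [ 0.7  1.4 -0.6] w 72.1 q [ 0.67  0.75 -0.66  1.94  0.71  0.7   1.01]
shift cm [-0.12 14.59  0.05] rot [ 0.003 -0.008 -0.001] target [ 489. -187.    5.]
scene (9, 9, 13, 13) 263.5 220.0 6.8 [ 493.9 -187.7   15. ]
scene (9, 10, 13, 12) 263.5 220.0 6.8 [ 493.9 -187.7   15. ]
top (0, 0, 36, 32) 357.5 215.5 23.4 [ 489.6 -187.    22. ]
top (0, 0, 36, 32) 357.5 215.5 23.4 [ 489.6 -187.    22. ]
```

```bash
python3 -m pendant '[[-0.1,4,0,0,0,0],[-0.1,8,0,0,0,0],[-0.1,11,0,0,0,0],[-0.1,13.2,0,0,0,0],[-0.1,14.4,0,0,0,0],[-0.1,14.6,0,0,0,0],[-0.1,14.6,0,0,0,0]]'; python3 go.py;  python3 -m pendant '[[0,0,0,0,0,0],[0,0,0,0,0,0],[0,0,0,0,0,0],[0,0,0,0,0,0],[0,0,0,0,0,0],[0,0,0,0,0,0]]' 0; python3 go.py; python3 -m pendant '[[0,-2,0,0,0,0],[0,-5,0,0,0,0],[0,-9,0,0,0,0],[0,-13,0,0,0,0],[0,-17,0,0,0,0],[0,-17,0,0,0,0],[0,-17,0,0,0,0]]'; python3 go.py F,30,-50,150; python3 - <<'E'
from rig import imaging
import cv2,numpy as np
I=[]
for n,(x,y,w,h) in{"scene":(225,150,80,80),"top":(320,180,80,80)}.items():
    f=imaging.read_camera(n)["frame"];cv2.imwrite(f"pics/{n}7.png",f);I.append(cv2.resize(f[y:y+h,x:x+w],(400,400),interpolation=2))
cv2.imwrite("pics/c8.png",np.hstack(I))
E
```

```text
time_s: 16.3
ee_pos: [488.9, -187.2, 4.6]
tcp_rot: [-1.572, 0.001, 1.438]
contact_force: [-0.1, -0.7, 0.4]
grip_width: 72.6
t 16.3 tcp [ 488.9 -187.2    4.6] inF [-117.3 -348.     6. ] rotF [0.523 0.008 0.003] F [-0.1 -0.7  0.4] FinF [ 0.2 -0.7  0.3] w 72.6 q [ 0.51  0.97 -0.39  2.    1.    0.38  0.75]
time_s: 16.8
ee_pos: [489.6, -188.7, 6.4]
tcp_rot: [-1.575, 0.001, 1.436]
contact_force: [-0.7, 1.2, 8.9]
grip_width: 37.7
t 16.8 tcp [ 489.6 -188.7    6.4] inF [-115.6 -349.4    7.1] rotF [0.519 0.011 0.004] F [-0.7  1.2  8.9] FinF [3.7 1.1 8.1] w 37.7 q [ 0.51  0.96 -0.39  2.    1.    0.38  0.75]
time_s: 17.38
ee_pos: [489.8, -189.2, 177.4]
tcp_rot: [-1.578, 0.002, 1.434]
contact_force: [0.3, -0.7, -1.0]
grip_width: 37.8
t 17.38 tcp [ 489.8 -189.2  177.4] inF [ -29.9 -349.9  155.1] rotF [0.517 0.011 0.005] F [ 0.3 -0.7 -1. ] FinF [-0.2 -0.7 -1.1] w 37.8 q [ 0.7   0.71 -0.7   1.91  0.67  0.75  1.05]
shift cm [30.05 -2.58 -5.09] rot [-0.517 -0.011 -0.005] target [580.9 101.6 202.9]
```

View pics/c8.png

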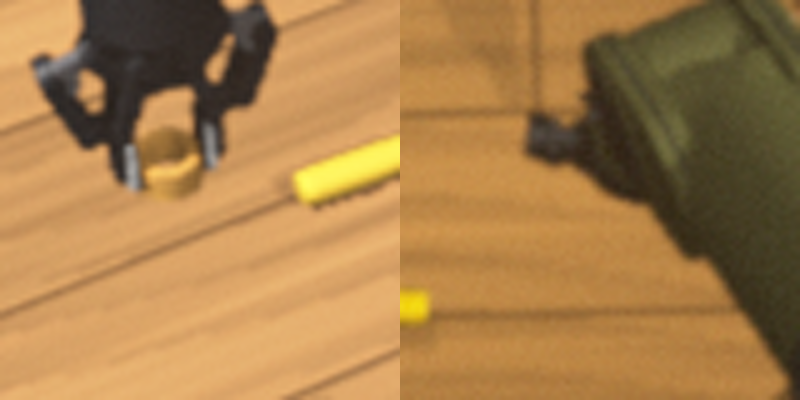

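The collar is held squarely between the pads, its silhouette centred at crop (175,162). I'll check where it sits in the grip and start the carry.

```bash
python3 - <<'E'
from h import *
print(ray("scene",225+35-.4,150+32.4-.4,182))
print(ray("scene",263.5+.0,220.0,11))
E
python3 -m pendant '[[3.7,-0.4,-0.7,-0.04,0,0],[7.5,-0.8,-1.3,-0.1,0,0],[11.2,-1.2,-2,-0.16,0,0],[15,-1.6,-2.6,-0.22,0,0],[18.8,-2,-3.2,-0.28,0,0],[22.5,-2.4,-3.8,-0.34,0,0],[26.2,-2.6,-4.4,-0.4,0,0],[30,-2.6,-5,-0.46,0,0]]'; python3 go.py F,32,-20,150
```

```text
[ 489.9074508  -185.34381837  182.        ]
[ 490.89636215 -186.57277676   11.        ]
time_s: 18.15
ee_pos: [566.8, 60.1, 197.5]
tcp_rot: [-1.975, 0.008, 1.437]
contact_force: [0.7, -0.2, -1.5]
grip_width: 37.6
t 18.15 tcp [566.8  60.1 197.5] inF [ 19.7 -93.  149.8] rotF [0.119 0.005 0.012] F [ 0.7 -0.2 -1.5] FinF [-0.1 -0.2 -1.6] w 37.6 q [-0.18  0.57 -0.15  2.16  1.4   0.26 -0.2 ]
shift cm [ 7.31 -0.25 -1.18] rot [-0.119 -0.005 -0.012] target [586.3 131.2 203.9]
```

```bash
python3 -m pendant '[[3,0,-0.5,-0.05,0,0],[6,0,-1,-0.1,0,-0.01],[8.5,1.5,-1.2,-0.12,0,-0.01],[9.3,4,-1.2,-0.12,0,-0.01],[9.3,6,-1.2,-0.12,0,-0.01],[9.3,7.8,-1.2,-0.12,0,-0.01],[9.3,7.8,-1.2,-0.12,0,-0.01],[9.3,7.8,-1.2,-0.12,0,-0.01]]'; python3 go.py F,32,0,70; python3 - <<'E'
from rig import imaging
import cv2,numpy as np
from go import *
I=[]
for n,(x,y,w,h) in{"scene":(350,150,66,66),"top":(230,135,66,66)}.items():
    f=imaging.read_camera(n)["frame"];cv2.imwrite(f"pics/{n}8.png",f);I.append(cv2.resize(f[y:y+h,x:x+w],(400,400),interpolation=2))
    for nm,p in(("studfoot",[32,0,26]),("studtop",[32,0,50]),("collar mid",[32,0,75])):
        print(n,nm,((proj(n,FM.apply(p)+FP)[0]-[x,y]+.4)*400/66).round())
cv2.imwrite("pics/c9.png",np.hstack(I))
E
```

```text
time_s: 18.82
ee_pos: [620.6, 139.9, 128.5]
tcp_rot: [-2.092, 0.003, 1.435]
contact_force: [-0.0, -0.1, -1.2]
grip_width: 37.7
t 18.82 tcp [620.6 139.9 128.5] inF [22.8 -7.2 68.2] rotF [0.003 0.009 0.009] F [-0.  -0.1 -1.2] FinF [-0.6 -0.1 -1. ] w 37.7 q [-0.28  0.78 -0.25  2.1   1.95  0.48 -0.87]
shift cm [ 0.72 -0.18 -0.91] rot [-0.003 -0.009 -0.009] target [628.5 146.1 134.6]
scene studfoot [203. 285.]
scene studtop [197. 240.]
scene collar mid [190. 193.]
top studfoot [205. 213.]
top studtop [197. 226.]
top collar mid [188. 240.]
```

View pics/c9.png

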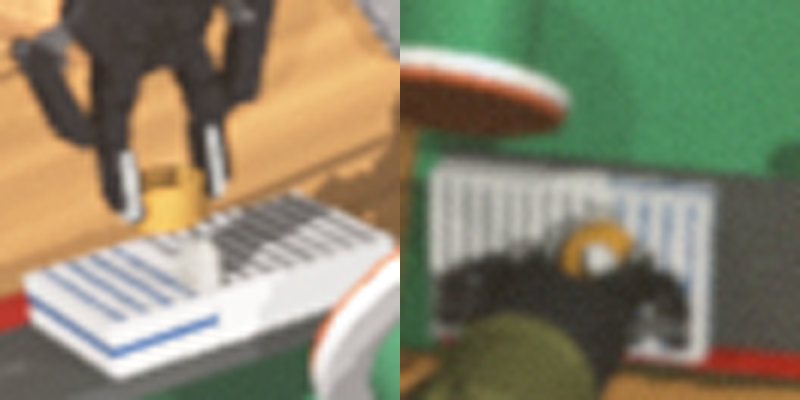

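The collar hangs just short of the stud. The stud's top in the scene view, at crop (200,240), matches the prediction of (197,240), so the frame is good. I'll align and take a measured look.

```bash
python3 -m pendant '[[0.7,-0.2,-0.9,0,-0.01,-0.01],[0.7,-0.2,-0.9,0,-0.01,-0.01],[0.7,-0.2,-0.9,0,-0.01,-0.01]]'>/dev/null; python3 go.py F,32,0,50; python3 - <<'E'
from rig import imaging
import cv2,numpy as np
from go import *
I=[]
for n,(x,y,w,h) in{"scene":(360,165,40,40),"top":(240,150,40,40)}.items():
    f=imaging.read_camera(n)["frame"];cv2.imwrite(f"pics/{n}9.png",f);I.append(cv2.resize(f[y:y+h,x:x+w],(400,400),interpolation=2))
    for nm,p in(("studfoot",[32,0,26]),("studtop",[32,0,50]),("collar bot",[32,0,63.6]),("collar top",[32,0,85.6])):
        print(n,nm,((proj(n,FM.apply(p)+FP)[0]-[x,y]+.5)*10).round())
cv2.imwrite("pics/c10.png",np.hstack(I))
E
```

```text
t 19.17 tcp [630.2 147.2 138.5] inF [35.3  1.3 72.6] rotF [-0.004  0.    -0.004] F [ 0.4 -0.5 -1.7] FinF [-0.5 -0.4 -1.7] w 37.8 q [-0.29  0.76 -0.23  2.07  1.91  0.45 -0.82]
shift cm [-0.14  2.26  0.34] rot [ 0.004 -0.     0.004] target [638.4 144.9 117.3]
scene studfoot [236. 321.]
scene studtop [226. 248.]
scene collar bot [220. 206.]
scene collar top [210. 137.]
top studfoot [239. 202.]
top studtop [226. 224.]
top collar bot [218. 236.]
top collar top [205. 257.]
```

View pics/c10.png

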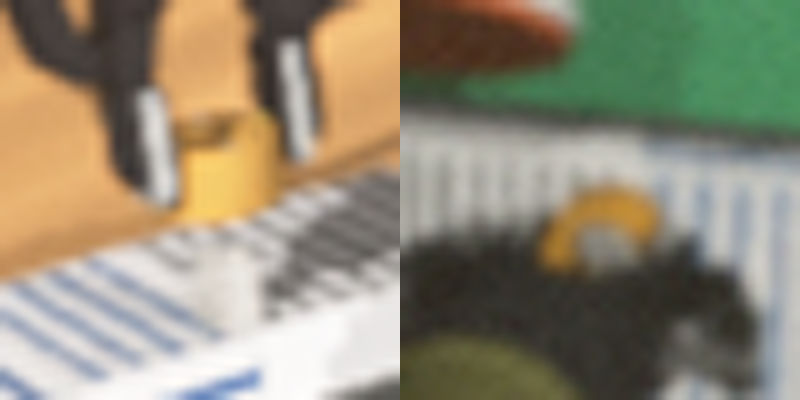

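The collar is about 3 mm up-slope of the stud, which agrees with the reading of (35.3, 1.3). I'll shift and lower in steps while watching the force.

```bash
python3 -m pendant '[[-0.1,0,0.3,0,0,0],[-0.1,0.5,0.3,0,0,0],[-0.1,1,0.3,0,0,0],[-0.1,1,0.3,0,0,0]]'>/dev/null; python3 go.py F,32,0,50; python3 -m pendant '[[0,0.4,0,0,0,0],[0,0.4,0,0,0,0]]'>/dev/null; python3 go.py;python3 -m pendant '[[0,0.4,0,0,0,0],[0,0.4,0,0,0,0]]'>/dev/null; python3 go.py;python3 -m pendant '[[0,0.3,0,0,0,0],[0,0.3,0,0,0,0]]'>/dev/null; python3 go.py F,32,0,50
```

```text
t 19.6 tcp [632.2 144.8 125.7] inF [30.9 -0.8 60.4] rotF [-0.001  0.    -0.002] F [ 0.4  0.2 -1.4] FinF [-0.4  0.2 -1.4] w 37.6 q [-0.28  0.79 -0.25  2.07  1.95  0.47 -0.85]
shift cm [ 0.08  1.04 -0.11] rot [ 0.001 -0.     0.002] target [638.4 144.9 117.3]
t 19.77 tcp [634.3 145.  122.7] inF [31.2 -0.4 56.7] rotF [-0.002  0.    -0.003] F [ 0.5 -0.6 -0.8] FinF [ 0.1 -0.6 -1. ] w 37.6 q [-0.28  0.8  -0.25  2.07  1.96  0.47 -0.86]
t 19.93 tcp [636.3 144.8 119.5] inF [31.3 -0.3 52.9] rotF [-0.002  0.    -0.003] F [-0.3  1.  -0.4] FinF [-0.5  1.  -0.2] w 37.8 q [-0.27  0.8  -0.25  2.06  1.96  0.48 -0.86]
t 20.1 tcp [637.8 144.8 117.1] inF [31.4 -0.2 50.1] rotF [-0.002  0.    -0.003] F [ 0.2 -0.2 -0.5] FinF [-0.1 -0.2 -0.5] w 37.5 q [-0.27  0.81 -0.26  2.06  1.97  0.48 -0.86]
shift cm [ 0.02  0.01 -0.06] rot [ 0.002 -0.     0.003] target [638.4 144.9 117.3]
```

```bash
python3 -m pendant '[[0,0.3,0,0,0,0],[0,0.5,0,0,0,0],[0,0.5,0,0,0,0]]'>/dev/null; python3 go.py; python3 -m pendant '[[0,0.4,0,0,0,0],[0,0.4,0,0,0,0]]'>/dev/null; python3 go.py;python3 -m pendant '[[0,0.3,0,0,0,0],[0,0.3,0,0,0,0]]'>/dev/null; python3 go.py;python3 -m pendant '[[0,0.2,0,0,0,0],[0,0.2,0,0,0,0]]'>/dev/null; python3 go.py
```

```text
t 20.35 tcp [640.2 144.4 112.8] inF [31.4 -0.2 45.1] rotF [-0.002  0.    -0.003] F [ 0.4 -0.4 -1.5] FinF [-0.3 -0.3 -1.5] w 37.5 q [-0.27  0.82 -0.26  2.06  1.98  0.48 -0.87]
t 20.52 tcp [642.3 144.1 109.2] inF [31.4 -0.3 41. ] rotF [-0.002  0.    -0.003] F [ 0.3  1.  -0.9] FinF [-0.3  1.1 -0.8] w 37.9 q [-0.26  0.83 -0.26  2.05  1.99  0.48 -0.87]
t 20.68 tcp [643.7 144.  106.6] inF [31.4 -0.2 38.1] rotF [-0.002  0.    -0.003] F [ 0.1  0.3 -2.1] FinF [-1.   0.3 -1.8] w 37.6 q [-0.26  0.83 -0.26  2.05  1.99  0.49 -0.87]
t 20.85 tcp [644.7 144.  105.1] inF [31.4 -0.1 36.2] rotF [-0.002  0.    -0.003] F [-0.1 -1.3 -0.8] FinF [-0.4 -1.3 -0.7] w 38.0 q [-0.26  0.84 -0.26  2.05  1.99  0.49 -0.88]
```

```bash
python3 -m pendant '[[0,0.15,0,0,0,0],[0,0.15,0,0,0,0]]'>/dev/null; python3 go.py; python3 -m pendant '[[0,0.15,0,0,0,0],[0,0.15,0,0,0,0]]'>/dev/null; python3 go.py;python3 -m pendant '[[0,0.15,0,0,0,0],[0,0.15,0,0,0,0]]'>/dev/null; python3 go.py
```

```text
t 21.02 tcp [645.4 143.9 103.9] inF [31.4 -0.1 34.8] rotF [-0.002 -0.    -0.003] F [-0.1  0.5 -1.6] FinF [-0.9  0.5 -1.3] w 37.3 q [-0.26  0.84 -0.26  2.04  2.    0.49 -0.88]
t 21.18 tcp [646.1 144.  102.8] inF [31.5  0.1 33.6] rotF [-0.002 -0.    -0.003] F [-0.7  0.5  0.1] FinF [-0.6  0.4  0.4] w 37.9 q [-0.26  0.84 -0.26  2.04  2.    0.49 -0.88]
t 21.35 tcp [646.2 144.  102.8] inF [31.5  0.1 33.5] rotF [-0.003 -0.    -0.004] F [-7.9 -1.2 13.1] FinF [-0.1 -2.1 15.2] w 38.0 q [-0.26  0.84 -0.27  2.04  2.    0.49 -0.88]
```

The collar is seated: firm contact at TCP z 33.5, where a frame about 1.5 mm low would put it. I'll relax, release and withdraw.

```bash
python3 -m pendant '[[0,-0.15,0,0,0,0],[0,-0.15,0,0,0,0]]'>/dev/null; python3 go.py; python3 -m pendant '[[0,0,0,0,0,0],[0,0,0,0,0,0],[0,0,0,0,0,0],[0,0,0,0,0,0],[0,-1,0,0,0,0],[0,-3,0,0,0,0],[0,-6,0,0,0,0],[0,-10,0,0,0,0]]' 0.7; python3 -m pendant '[[-3,-2,1,0,0,0],[-6,-3,3,0,0,0],[-9,-4,6,0,0,0],[-12,-4,9,0,0,0],[-12,-4,9,0,0,0]]'; python3 go.py; python3 - <<'E'
from rig import imaging
import cv2,numpy as np
from go import *
I=[]
for n,(x,y,w,h) in{"scene":(340,160,66,66),"top":(230,135,66,66)}.items():
    f=imaging.read_camera(n)["frame"];cv2.imwrite(f"pics/{n}10.png",f);I.append(cv2.resize(f[y:y+h,x:x+w],(400,400),interpolation=2))
    for nm,p in(("collar bot",[32,0,26]),("collar top",[32,0,48])):
        print(n,nm,((proj(n,FM.apply(p)+FP)[0]-[x,y]+.5)*400/66).round())
cv2.imwrite("pics/c11.png",np.hstack(I))
E
```

```text
t 21.52 tcp [646.1 144.  103.1] inF [31.6  0.1 33.8] rotF [-0.002 -0.    -0.004] F [ 0.3  1.7 -1.9] FinF [-0.8  1.7 -1.7] w 38.1 q [-0.26  0.84 -0.26  2.04  2.    0.49 -0.88]
time_s: 22.18
ee_pos: [595.3, 149.0, 188.7]
tcp_rot: [-2.094, -0.002, 1.447]
contact_force: [1.1, -0.7, 1.3]
grip_width: 59.9
time_s: 22.6
ee_pos: [475.6, 36.0, 176.3]
tcp_rot: [-2.085, 0.004, 1.445]
contact_force: [-1.1, -0.6, -1.1]
grip_width: 59.7
t 22.6 tcp [475.6  36.  176.3] inF [ -66.7 -128.2  175.2] rotF [ 0.009 -0.     0.004] F [-1.1 -0.6 -1.1] FinF [-1.5 -0.8 -0.4] w 59.7 q [-0.05  0.61 -0.44  2.54  2.27  0.65 -1.18]
scene collar bot [264. 225.]
scene collar top [258. 184.]
top collar bot [206. 214.]
top collar top [198. 225.]
```

I've used up the picture allowance, so I'll do the last check numerically.

```bash
python3 -m pendant '[[0,0,0,0,0,0],[0,0,0,0,0,0],[0,0,0,0,0,0]]'; python3 - <<'E'
import cv2
from rig import imaging
from go import *
a=np.linspace(0,2*np.pi,40);ring=[[32+20*np.cos(t),20*np.sin(t),z] for t in a for z in(26,48)]
for n,(x,y,w,h) in{"scene":(365,170,40,40),"top":(245,150,40,40)}.items():
    f=imaging.read_camera(n)["frame"];c=cv2.cvtColor(f[y:y+h,x:x+w],40).astype(int)
    m=((c[...,1]>110)&(c[...,2]>90)&(abs(c[...,0]-20)<7)).astype(np.uint8)
    k=max(cv2.findContours(m,0,1)[0],key=cv2.contourArea);b=np.array(cv2.boundingRect(k))
    print(n,"brass lo",b[:2]+[x,y],"hi",b[:2]+b[2:]-1+[x,y])
    p=proj(n,FM.apply(ring)+FP);print("  predicted lo",p.min(0).round(1),"hi",p.max(0).round(1))
    c=cv2.cvtColor(f,40)
    if n=="top":
        for r in(168,180,186):print(f[r,255:292].max(1).tolist())
where()
E
```

```text
time_s: 22.95
ee_pos: [486.0, 44.0, 179.0]
tcp_rot: [-2.099, -0.004, 1.449]
contact_force: [0.4, -0.7, -0.3]
grip_width: 60.0
scene brass lo [365 170] hi [404 190]
  predicted lo [375.5 187.4] hi [389.7 199.2]
top brass lo [257 167] hi [268 177]
  predicted lo [256.4 164.2] hi [269.1 177.2]
[182, 173, 151, 152, 165, 165, 168, 178, 186, 189, 191, 188, 194, 195, 180, 179, 188, 194, 186, 183, 193, 197, 186, 187, 193, 182, 150, 108, 86, 86, 85, 85, 84, 86, 83, 83, 86]
[159, 155, 142, 158, 168, 153, 173, 192, 195, 185, 166, 166, 179, 187, 167, 169, 195, 190, 175, 181, 199, 193, 174, 181, 193, 175, 123, 88, 82, 78, 79, 80, 85, 84, 87, 83, 81]
[196, 183, 176, 190, 187, 172, 188, 205, 206, 194, 174, 174, 196, 190, 167, 176, 189, 181, 168, 182, 198, 185, 177, 185, 191, 159, 113, 85, 76, 75, 79, 83, 84, 77, 82, 85, 86]
t 23.05 tcp [485.4  43.7 178.8] inF [ -57.9 -119.3  172.9] rotF [-0.004 -0.    -0.004] F [ 0.5 -0.4 -0.3] FinF [ 0.3 -0.3 -0.5] w 59.6 q [-0.06  0.61 -0.44  2.52  2.26  0.65 -1.17]
```

```bash
python3 - <<'E'
import cv2,numpy as np
from rig import imaging,state,env
f=imaging.read_camera("scene")["frame"];x,y,w,h=366,180,30,26
c=cv2.cvtColor(f[y:y+h,x:x+w],40).astype(int);m=(c[...,1]>110)&(c[...,2]>80)&(abs(c[...,0]-20)<7)
for i,r in enumerate(m):print(y+i,"".join(".#"[int(v)] for v in r))
E
```

```text
180 ##############################
181 ##############################
182 ###########################...
183 ########################......
184 #####################.........
185 ##################............
186 ##############................
187 ###########...................
188 ########..........###.........
189 ####........##.....###........
190 ##........###......###........
191 ..........###.....####........
192 ..........#############.......
193 ..........#############.......
194 ..........#############.......
195 ..........#############.......
196 ...........###########........
197 ...........##########.........
198 ............#####.............
199 ..............................
200 ..............................
201 ..............................
202 ..............................
203 ..............................
204 ..............................
205 ..............................
```

The collar's outline spans columns 376–388 and rows 188–198, against a predicted seated outline of 375.5–389.7 and 187.4–199.2. It is seated, so I'm handing in.

```bash
python3 -c "
from rig import env
print(env.close_job())"
```

```text
the job is handed in; nothing more can be done
None
```

I laid the leaf on the deck against the toe rail, slid it flush against the fixed half, and locked the joint with the collar. The job is handed in at about 23 s; no verdict was reported.

- **Leaf:** it met the rail with about 11 N. I then pushed it shut with closed fingers on its outer face, and the push reached a measured 14.6 N. No movement showed once the joint was closed, and the top camera shows no dark gap along it.
- **Collar:** it went over the stud without catching and was pressed onto the table with about 15 N. Its final outline matches the predicted seated one to within about 1–2 px in both cameras in most directions. In the top view its upper edge is about 3 px off, probably because the colour mask cuts the ring short there.
- **Robot:** it stands clear of everything, with wrist force near zero.

**Disagreements:**
- Both the leaf and the collar made contact about 1–1.5 mm higher than my estimated frame predicted. I put this down to calibration and grip offset.
- My first colour mask for the collar in the scene view picked up bench wood. I redid it as a row-by-row pixel map.
- The last close-up could not be viewed because the 12-picture limit was reached, so the final check was numerical only.
- I did not re-measure the bystanders at the end. No unexpected contact forces showed during the moves.

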